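Sweep the offcuts off the welding plate into the scrap tray

TASK

Sweep the three loose offcuts (the ring, the round slug and the flat rectangular coupon) along the welding plate and over its end into the red scrap tray, pushing them with the closed fingers as with a hand brush; do not pinch them, press down on them or lift them. Leave the two green-capped tube stubs, the bottle and the earth clamp standing or lying just where they are, and finish with the hand clear of everything.

Things in the scene. Friction and masses are not known exactly. Their poses are not given: they have to be found in the camera images.
- plate: dark grey steel welding plate on feet, fixed to the bench, with a pattern of dark dots (flat, not real holes): 260 mm along its x, 360 mm along its y, smooth flat top 60 mm above the bench, no rim. Origin at the centre of its underside, on the bench. It may be shifted and turned a little (yaw up to 0.15).
- red_tray: red open scrap tray, fixed, standing against one of the plate's two short ends (the +y or the -y end of the plate) along the whole 260 mm end, with the plate's own yaw; 260 mm along its x, 110 mm along its y, 50 mm high, walls and floor 4 mm, so its rim is 10 mm below the plate's top. What is pushed off that end drops into it. Origin at the centre of its underside, 236 mm from the plate's centre.
- blue_tray: blue open tray of the same size and fixing at the other end of the plate, holding four yellow caps fixed in it; not for scrap.
- ring: loose bright slice of tube: ring 40 mm outside, 30 mm inside diameter, 14 mm high, about 50 g. Slides flat on the plate when pushed sideways low down; starts lying flat there. Origin at the centre of its underside.
- slug: loose solid brass-coloured round disc, 36 mm diameter, 12 mm high, about 90 g. Slides flat on the plate when pushed sideways low down; starts lying flat there. Origin at the centre of its underside.
- coupon: loose bright flat rectangular piece, 40 mm along its x, 30 mm along its y, 10 mm high, about 90 g, any yaw; it turns and can slip off the finger when pushed off-centre or on a corner. Slides flat on the plate when pushed sideways low down; starts lying flat there. Origin at the centre of its underside.
- stub_a: good tube stub standing on the plate near the plate's +y end: upright cylinder 44 mm diameter, 50 mm high, steel with a green cap on top, loose, 200 g. Origin at the centre of its underside. Bystander.
- stub_b: the same kind of stub standing near the plate's -y end. Bystander.
- bottle: white plastic bottle standing on the bench to one side, 60 mm diameter, 150 mm high, loose. Origin at the centre of its underside. Bystander.
- clamp: brass earth clamp lying on the bench to the other side, 130 mm along its x, 26 mm wide, 55 mm high, loose. Origin at the centre of its underside. Bystander.

How it is judged:
By the outcome, as a careful person would: the job done as asked, in the order asked, and still so for the second after the job is handed in, with the robot touching nothing.
It also fails if it takes over 67 s, if anything falls off the work surface, if the arm or the gripper's body presses on something with over 40 N, if the wrist force passes 120 N, or if a joint passes its speed limit or range.

ROBOT

A 6-joint arm with a two-finger parallel gripper is mounted at the origin on the work surface. World frame = base frame: x ahead of the robot, y to its left, z up, the work surface at z = 0. Lengths are in m, angles in rad, forces in N, time in s.
With the tool pointing down it reaches from about 0.25 to 0.775 m from the base axis. Payload 4 kg.
Tool frame: the origin (TCP) lies between the finger pads; the fingertips stand 22 mm ahead of it and the grasp point (between the pads) lies 3 mm ahead of it; z points along the fingers, y is the line along which they close (so a half turn about z gives the same grasp; the last joint's range is limited). The gripper opens to 94 mm and grips with 3 to 60 N. Pads are 16 mm wide; open, the fingers measure 119 mm over their backs; the gripper's body (75 mm by 177 mm) begins 78 mm behind the grasp point.
Start: joints at [1.222, 0.087, 1.371, -0, 1.684, -0.103], TCP at [0.134, 0.533, 0.228] pointing down, gripper open.
Joint ranges: [-3.1, 3.1], [-0.76, 2.03], [0.27, 2.55], [-1.08, 4.22], [0.17, 2.65], [-2.57, 2.57]. Speed limits (rad/s): [2.79, 2.79, 3.14, 3.14, 3.14, 3.14].

INTERFACE

Orientations are given as a unit quaternion [x, y, z, w].
In Python, from station import * gives the robot as it stands.
- The arm moves only by the tool arm_command, never from a script. Its argument "plan" is a list of rows, each a list of 3 entries, a list of its own where there are three numbers: the shift along the tool's x, y, z in mm, then the turn about the tool's z in degrees, then the closure, from -1 (fully open) to 1 (shut). In form: [[[tx, ty, tz], roll, gripper], ...]. A call has 1 to 10 rows; each row shifts and turns the commanded pose from where the row before left it, along the tool's axes as they then stand; what a row does not reach is not made up. A row lasts 1/12 s, in which the tool goes at most 41.7 mm and 7.16 degrees, less where a joint would pass 70% of its speed; a pose out of reach is approached as far as the arm can. A call with a gripper value outside its range is refused whole. The fingers move at their own pace and stop on an object; "newtons" is the grip in N (left out, the last holds). Time passes only in rows, so rows that do not move let the fingers close. It gives the time, the measured TCP pose, the force, the opening and the grip force at its end, in the units of the state.
- state(): the state, without advancing time (a new reading comes with each control period).
- get_image(name): name is "scene" or "top" or "wrist"; returns a dict with "color" (384x512x3 uint8, blue, green, red), "intrinsics" (3x3 intrinsics, pixels), "k1" (the pictures are not rectified: a ray, as slopes to the right and down, at radius r is drawn at 1 + k1 r^2 times it, then the intrinsics apply), "T" (4x4, takes a point from camera to world coordinates). Camera axes: x right, y down, z forward; pixel columns grow to the right and rows downward; lengths in m; the calibration is good to about 2 mm. A picture is of the moment at which its call begins. There is no depth.
- close_job(): hands the job in; it is judged then, once.
Trained networks look in a picture, given as the dict that the camera call returned (one of the last four; its "shot" number tells which), for a name from the list of things; names that differ only in an ending like _2 or _b are one class to them, and where a whole thing is asked for, a point or a joint stands for the part that bears it (a point fixed in the world has none). Each returns a list of dicts, best first, with "conf" (0 to 1); they miss things now and then, are a little off and sometimes report something else, mostly with a low value. They report only what shows in the picture. A call takes as long as a camera call.
- find_in(picture, name): "location" ([column, row] as shares, 0 to 1, of the picture: columns of its width, rows of its height, amid what is visible of it).
- outline_of(picture, name): "region" (384x512 bool, what is visible of it) and "location" ([column, row] as shares, 0 to 1, of the picture: columns of its width, rows of its height, amid what is visible of it).
The state is a dict: "time_s": time; "joints": joint angles; "dq": joint speeds; "joint_torque": joint torques, N m; "ee_pos": TCP position; "ee_rot": TCP orientation; "wrist_force": force on the tool from outside, world axes, zero at the start; "moment": the same for the moment, N m; "width": opening from 0.0 (shut) to 1.0 (fully open); "grip_force": force on a finger pad.
Only numpy, scipy, OpenCV 4.12 (cv2) and the standard library are available. Lean on these libraries where they do the work, as an engineer would, in place of code of your own. Each camera call takes 0.05 s, during which the arm holds its last target. There are 200 camera calls.

## Working session

There is one attempt and no reset: what is moved stays moved. The work goes in short steps, Python scripts to look and compute and a tool call to move; the robot and the scene stay as the last step left them, time stands still between calls to the robot, and variables do not carry over. Pictures are saved under pics/ and viewed, at most 10 in all, crops included, and the job is handed in when it is done.

Besides the shell and the picture viewer there is one more tool, called after "Call:" by a JSON object that holds its "op" and its "data", one argument or row to a line. arm_command: Moves the arm, as the interface text tells. Its arguments: {"type":"object","properties":{"plan":{"type":"array","items":{"type":"array"}},"newtons":{"type":"number"}},"required":["plan"]}

```bash
mkdir -p pics; cat > h.py <<'E'
from station import *
import numpy as np, cv2
from scipy.spatial.transform import Rotation as R
def ray(im,px):
    K=np.array(im["intrinsics"]);k=im["k1"];T=np.array(im["T"])
    d=np.array([(px[0]-K[0,2])/K[0,0],(px[1]-K[1,2])/K[1,1]]);u=d.copy()
    for _ in range(20): u=d/(1+k*(u@u))
    v=T[:3,:3]@np.array([u[0],u[1],1]);return T[:3,3],v/np.linalg.norm(v)
def onz(im,px,z):
    o,v=ray(im,px);return o+v*(z-o[2])/v[2]
def proj(im,P):
    K=np.array(im["intrinsics"]);T=np.array(im["T"])
    c=T[:3,:3].T@(np.array(P)-T[:3,3]);u=c[:2]/c[2];u=u*(1+im["k1"]*(u@u))
    return u[0]*K[0,0]+K[0,2],u[1]*K[1,1]+K[1,2]
def tri(im1,p1,im2,p2):
    o1,v1=ray(im1,p1);o2,v2=ray(im2,p2)
    s=np.linalg.lstsq(np.c_[v1,-v2],o2-o1,rcond=None)[0]
    a=o1+s[0]*v1;b=o2+s[1]*v2;return (a+b)/2,np.linalg.norm(a-b)
E
python3 - <<'E'
from h import *
np.set_printoptions(precision=3,suppress=True)
s=get_image("scene");t=get_image("top")
cv2.imwrite("pics/s.png",s["color"]);cv2.imwrite("pics/t.png",cv2.resize(t["color"],(800,600)))
print(s["T"],t["T"])
W=np.array([512,384])
for n in ["plate","red_tray","blue_tray","ring","slug","coupon","stub_a","bottle","clamp"]:
    for nm,im in (("s",s),("t",t)):
        for d in find_in(im,n)[:3]:
            p=np.array(d["location"])*W; print(n,nm,round(d["conf"],2),p.round(1),onz(im,p,.06))
print(state())
E
```

```text
[[ 0.63   0.469 -0.618  1.292]
 [ 0.776 -0.367  0.513 -0.599]
 [ 0.014 -0.803 -0.596  0.781]
 [ 0.     0.     0.     1.   ]] [[-0.004 -0.984  0.175  0.373]
 [-1.     0.004  0.002 -0.012]
 [-0.003 -0.175 -0.984  1.035]
 [ 0.     0.     0.     1.   ]]
plate s 0.97 [246.1 214.2] [ 0.605 -0.071  0.06 ]
plate t 0.97 [271.8 187. ] [ 0.587 -0.06   0.06 ]
red_tray s 0.8 [322.4 184.6] [0.635 0.183 0.06 ]
red_tray t 0.69 [177.2 193.1] [0.572 0.188 0.06 ]
blue_tray s 0.95 [170.8 256.5] [ 0.618 -0.303  0.06 ]
blue_tray t 0.89 [352.5 198.3] [ 0.556 -0.27   0.06 ]
ring s 0.64 [232.9 188.9] [ 0.493 -0.032  0.06 ]
ring t 0.5 [258.5 214.5] [ 0.515 -0.024  0.06 ]
slug s 0.58 [266.2 211.9] [ 0.63  -0.024  0.06 ]
slug t 0.54 [256.2 167.5] [ 0.64  -0.019  0.06 ]
coupon t 0.68 [265.  196.1] [ 0.563 -0.042  0.06 ]
stub_a s 0.93 [188.8 205.4] [ 0.481 -0.169  0.06 ]
stub_a s 0.56 [272.6 172.8] [0.501 0.109 0.06 ]
stub_a t 0.73 [212.3 205.5] [0.539 0.096 0.06 ]
stub_a t 0.7 [322.9 213.8] [ 0.516 -0.191  0.06 ]
bottle s 0.64 [ 94.1 261.7] [ 0.524 -0.449  0.06 ]
bottle t 0.6 [414.5 207.4] [ 0.531 -0.433  0.06 ]
bottle t 0.38 [262.  192.6] [ 0.572 -0.034  0.06 ]
clamp s 0.67 [369.2 161.1] [0.637 0.39  0.06 ]
clamp t 0.95 [ 88.4 183.8] [0.599 0.427 0.06 ]
{'time_s': 1.0, 'joints': array([ 1.222,  0.087,  1.371,  0.   ,  1.684, -0.103]), 'dq': array([ 0.001,  0.001, -0.001,  0.   ,  0.002,  0.001]), 'joint_torque': array([ -0.001, -34.007, -30.26 ,   0.072,   0.024,  -0.   ]), 'ee_pos': array([0.134, 0.533, 0.228]), 'ee_rot': array([0.123, 0.992, 0.   , 0.   ]), 'wrist_force': array([0.073, 0.131, 0.513]), 'moment': array([-0.01 , -0.032,  0.008]), 'grip_force': 0.0, 'width': 0.998126806067555}
```

View pics/t.png

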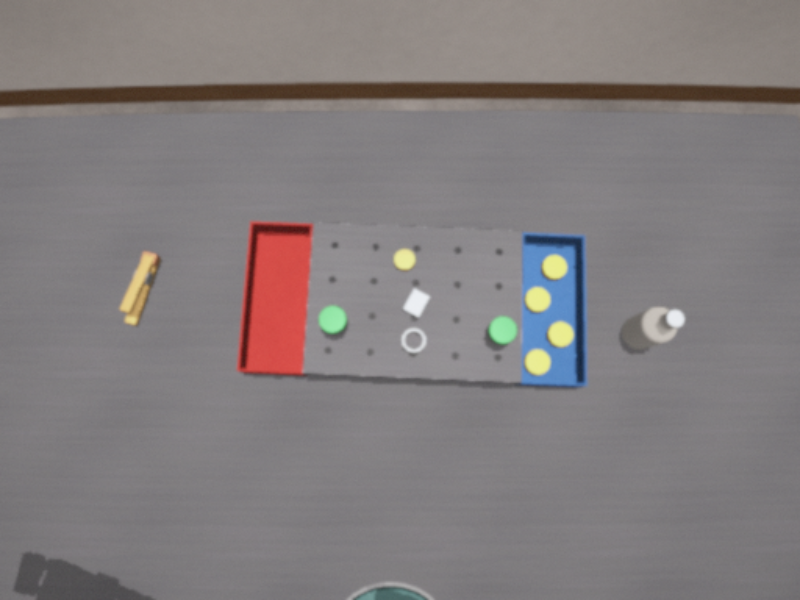

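View pics/s.png

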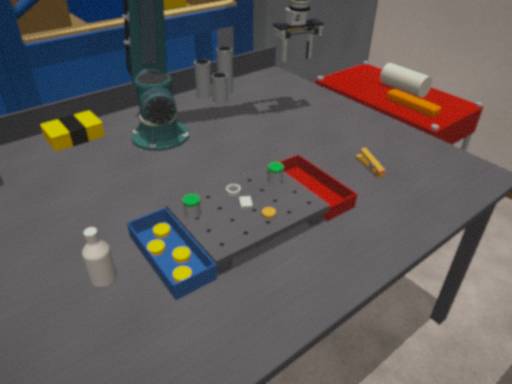

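The top view shows the red tray at the +y (left) end. In the 800x600 picture:
- ring: (413,340)
- coupon: (417,302)
- slug: (404,259)
- stub_a: (332,320), between the ring/coupon and the tray
- stub_b: (502,330)

The scene view agrees. I'll go above the plate, turn the tool to the plate and look again with the wrist camera.

Call:
{"op": "arm_command", "data": {
  "plan": [
    [[-29,-27,-6],0,1],
    [[-29,-27,-6],0,1],
    [[-29,-27,-6],0,1],
    [[-29,-27,-6],0,1],
    [[-29,-27,-6],0,1],
    [[-29,-27,-6],0,1],
    [[-29,-27,-6],0,1],
    [[-29,-27,-6],0,1],
    [[-29,-27,-6],0,1],
    [[-29,-27,-6],0,1]
  ],
  "newtons": 20
}}

```text
time_s: 1.83
ee_pos: [0.3499, 0.1993, 0.2881]
ee_rot: [0.122, 0.992, 0.0, 0.001]
wrist_force: [0.7, 0.0, 0.5]
width: 0.33
grip_force: 0.0
```

Call:
{"op": "arm_command", "data": {
  "plan": [
    [[-29,-27,-6],0,1],
    [[-29,-27,-6],0,1],
    [[-29,-27,-6],0,1],
    [[-29,-27,-6],0,1],
    [[-29,-27,0],0,1],
    [[-29,-27,0],0,1],
    [[0,0,0],7,1],
    [[0,0,0],7,1],
    [[0,0,0],7,1],
    [[0,0,0],7,1]
  ]
}}

```text
time_s: 2.67
ee_pos: [0.4789, 0.001, 0.3114]
ee_rot: [0.362, 0.932, 0.0, -0.0]
wrist_force: [-0.3, 0.5, 0.1]
width: 0.004
grip_force: 0.0
```

Call:
{"op": "arm_command", "data": {
  "plan": [
    [[0,0,0],7,1],
    [[0,0,0],7,1],
    [[0,0,0],7,1],
    [[0,0,0],7,1],
    [[0,0,0],7,1],
    [[0,0,0],7,1],
    [[0,0,0],7,1],
    [[0,0,0],1,1],
    [[0,0,0],0,1]
  ]
}}

```text
time_s: 3.42
ee_pos: [0.4788, 0.0016, 0.3115]
ee_rot: [0.719, 0.695, 0.0, -0.0]
wrist_force: [-0.8, 0.1, -0.2]
width: 0.003
grip_force: 0.0
```

```bash
cat > meas.py <<'E'
from h import *
np.set_printoptions(precision=4,suppress=True)
W=np.array([512,384])
st=state();print(st["time_s"],st["ee_pos"],R.from_quat(st["ee_rot"]).as_matrix()[:2,:2],st["width"])
t=get_image("top");w=get_image("wrist");s=get_image("scene")
cv2.imwrite("pics/w1.png",w["color"]);np.save("w1.npy",w,allow_pickle=True);np.save("t1.npy",t,allow_pickle=True);np.save("s1.npy",s,allow_pickle=True)
print(w["T"])
for n in ["plate","red_tray","ring","slug","coupon","stub_a"]:
    for nm,im in (("t",t),("w",w),("s",s)):
        for d in outline_of(im,n)[:2]:
            if d["conf"]<.3: continue
            m=d["region"];c=np.argwhere(m).mean(0)[::-1]
            q=cv2.minAreaRect(np.argwhere(m)[:,::-1].astype(np.float32))
            print(n,nm,round(d["conf"],2),c.round(1),m.sum(),onz(im,c,.07),np.round(q[1],1),round(q[2],1))
            if n=="plate": print([onz(im,p,.06)[:2] for p in cv2.boxPoints(q)])
E
python3 meas.py
```

```text
3.4167 [0.4788 0.0016 0.3115] [[ 0.0342  0.9994]
 [ 0.9994 -0.0342]] 0.003104150353411563
[[ 0.9995 -0.0316 -0.0082  0.4831]
 [-0.0326 -0.9577 -0.2861  0.0848]
 [ 0.0012  0.2862 -0.9582  0.4686]
 [ 0.      0.      0.      1.    ]]
plate t 0.64 [297.9 202.8] 4080 [ 0.5433 -0.1258  0.07  ] [ 98. 130.] 90.0
[array([0.7004, 0.123 ]), array([ 0.6991, -0.2252]), array([ 0.4376, -0.2145]), array([0.4391, 0.1178])]
plate w 0.62 [328.8 167.4] 34954 [0.5828 0.0018 0.07  ] [198.1 236.3] 1.3
[array([ 0.426 , -0.2124]), array([0.4548, 0.144 ]), array([0.7142, 0.1317]), array([ 0.7562, -0.2342])]
plate s 0.87 [246.9 214.6] 8159 [ 0.6166 -0.0777  0.07  ] [ 86.2 145.8] 62.7
[array([ 0.4383, -0.2209]), array([0.3863, 0.3   ]), array([0.7475, 0.1072]), array([ 0.7292, -0.2851])]
red_tray t 0.63 [166.8 190.6] 2055 [0.5767 0.2134 0.07  ] [23. 97.] 5.1
red_tray w 0.55 [332.1  31.9] 12938 [0.5809 0.1725 0.07  ] [ 66. 203.] 90.0
red_tray w 0.48 [329.  167.3] 34453 [0.583  0.0019 0.07  ] [196.1 235.3] 0.8
red_tray s 0.81 [321.2 186.2] 2100 [0.6476 0.1641 0.07  ] [82.2 40.6] 50.2
ring t 0.59 [268.8 213.5] 13
[... 342 characters left out ...]
275.  173.3] 288 [0.5181 0.1031 0.07  ] [21. 14.] 90.0
slug s 0.68 [267.9 213.1] 130 [ 0.6454 -0.0311  0.07  ] [10. 13.] 90.0
coupon w 0.69 [318.  199.2] 579 [ 0.569  -0.0443  0.07  ] [28.2 21.6] 28.3
coupon w 0.52 [298.5 102.6] 1213 [0.5398 0.0896 0.07  ] [39. 38.] 90.0
stub_a t 0.6 [319.5 211.8] 305 [ 0.5194 -0.1809  0.07  ] [19. 19.] 90.0
stub_a t 0.55 [213.8 208.7] 134 [0.5286 0.0904 0.07  ] [10. 14.] 90.0
stub_a w 0.89 [298.5 102.3] 1177 [0.5397 0.0899 0.07  ] [38. 38.] 90.0
stub_a w 0.44 [288.  274.9] 116 [ 0.5258 -0.1672  0.07  ] [11. 11.] 90.0
stub_a s 0.71 [274.8 172.9] 305 [0.5161 0.1042 0.07  ] [22. 14.] 90.0
stub_a s 0.56 [191.  206.1] 371 [ 0.4981 -0.1724  0.07  ] [24. 17.] 90.0
```

```bash
python3 - <<'E'
from h import *
w=np.load("w1.npy",allow_pickle=True).item();s=np.load("s1.npy",allow_pickle=True).item()
# heights: triangulate wrist/scene
for n,a,b in (("ring",(274,198.2),(232.5,189.6)),("slug",(369.8,184.6),(267.9,213.1))):
    print(n,tri(w,a,s,b))
hs=cv2.cvtColor(w["color"],cv2.COLOR_BGR2HSV)
g=cv2.inRange(hs,(40,80,60),(80,255,255))
n,l,st,c=cv2.connectedComponentsWithStats(g)
for i in range(1,n):
    if st[i,4]>50: print("green",c[i],st[i],onz(w,c[i],.11))
cv2.imwrite("pics/w1b.png",cv2.resize(w["color"],(800,600),interpolation=cv2.INTER_CUBIC))
E
```

```text
ring (array([ 0.50536257, -0.0415259 ,  0.06875892]), np.float64(0.00102858429962812))
slug (array([ 0.64289608, -0.02705719,  0.06622032]), np.float64(0.0027125431082167285))
green [299.01061008 102.4305924 ] [ 281   84   37   38 1131] [0.53466447 0.08923519 0.11      ]
```

View pics/w1b.png

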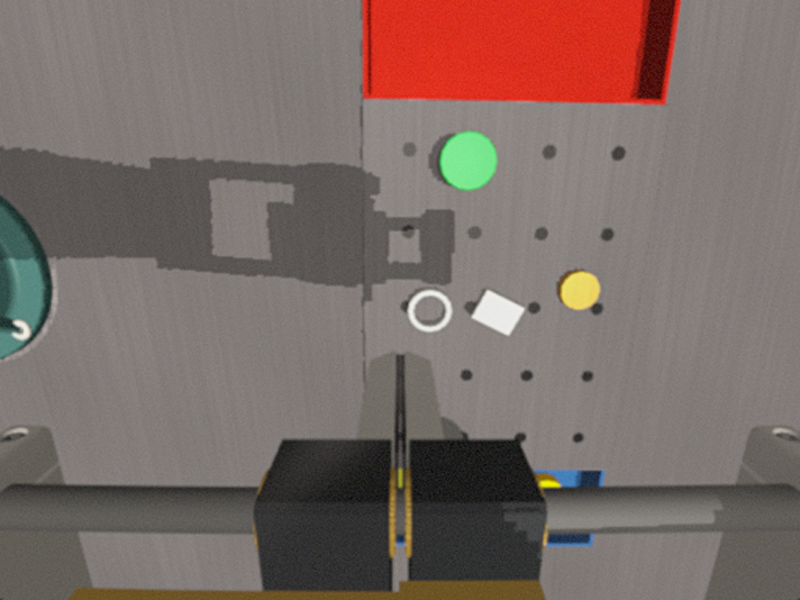

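In the wrist view the plate's end edge by the red tray runs from (365,98) to (665,103). The ring is at (430,311), the coupon at (498,312) with its long side tilted about 28°, the slug at (580,290) and stub_a at (468,160). The triangulated heights agree with the plate's 60 mm.

Order of work:
1. Slug: straight push.
2. Coupon: push square to its long edge, then curve towards the tray.
3. Ring: diagonal push around stub_a on the +x side, then straight.

```bash
python3 - <<'E'
from h import *
np.set_printoptions(precision=4,suppress=True)
w=np.load("w1.npy",allow_pickle=True).item()
a,b=[onz(w,np.array(p)/1.5625,.06) for p in ((365,98),(667,103))]
print("end edge",a,b,np.linalg.norm(a-b),"yaw",np.arctan2((b-a)[1],(b-a)[0]))
print("left",[onz(w,np.array(p)/1.5625,.06) for p in ((363,200),(365,330))])
m=[onz(w,np.array(p)/1.5625,.07)[:2] for p in ((488,290),(525,312),(510,335),(472,315))]
print("coupon",m,np.mean(m,0),[np.degrees(np.arctan2(*(m[j]-m[i])[::-1])) for i,j in((0,1),(3,2))])
x=np.array([.0342,.9994]);y=np.array([.9994,-.0342]);p=np.array([.4788,.0016])
d=np.array([.6427,-.0265])-.036*x-p;print("tx,ty",d@x*1e3,d@y*1e3,"to edge y along x", )
E
```

```text
end edge [0.4566 0.1421 0.06  ] [0.71   0.1315 0.06  ] 0.25355539248787556 yaw -0.041824710001908454
left [array([0.4505, 0.0591, 0.06  ]), array([ 0.4456, -0.0622,  0.06  ])]
coupon [array([ 0.5603, -0.0238]), array([ 0.595 , -0.0459]), array([ 0.582 , -0.0681]), array([ 0.5461, -0.0472])] [ 0.5708 -0.0463] [np.float64(-32.537173462346615), np.float64(-30.207185931030445)]
tx,ty -58.47667999999999 164.76268000000005 to edge y along x
```

Call:
{"op": "arm_command", "data": {
  "plan": [
    [[-12,33,20],0,1],
    [[-12,33,20],0,1],
    [[-12,33,20],0,1],
    [[-12,33,20],0,1],
    [[-10,33,20],0,1],
    [[0,0,36],0,1],
    [[0,0,36],0,1],
    [[0,0,30],0,1],
    [[0,0,15],0,1],
    [[0,0,0],0,1]
  ]
}}

```text
time_s: 5.3
ee_pos: [0.6383, -0.0619, 0.0881]
ee_rot: [0.72, 0.694, -0.003, -0.005]
wrist_force: [-0.0, 0.0, -1.1]
width: 0.005
grip_force: 0.0
```

```bash
cat > look.py <<'E'
import sys
from h import *
np.set_printoptions(precision=4,suppress=True)
W=np.array([512,384])
st=state();M=R.from_quat(st["ee_rot"]).as_matrix();p=st["ee_pos"]
print(round(st["time_s"],2),p,"x",M[:2,0],"f",st["wrist_force"],"z-axis",M[:,2])
for cam in sys.argv[1].split(","):
    im=get_image(cam)
    if len(sys.argv)>3: cv2.imwrite("pics/%s_%s.png"%(cam,sys.argv[3]),im["color"])
    for n in sys.argv[2].split(","):
        for d in outline_of(im,n)[:2]:
            if d["conf"]<.4: continue
            c=np.argwhere(d["region"]).mean(0)[::-1]
            P=onz(im,c,.11 if n=="stub_a" else .07); e=P[:2]-p[:2]
            q=cv2.minAreaRect(np.argwhere(d["region"])[:,::-1].astype(np.float32))
            print(cam,n,round(d["conf"],2),c.round(),int(d["region"].sum()),P[:2],"tool",(e@M[:2,0]*1e3).round(1),(e@M[:2,1]*1e3).round(1),np.round(q[1]),round(q[2]))
E
python3 look.py wrist slug,coupon,ring,stub_a 2
```

```text
5.3 [ 0.6383 -0.0619  0.0881] x [0.0365 0.9993] f [-0.0081  0.012  -1.1448] z-axis [-0.011   0.0021 -0.9999]
wrist slug 0.63 [259. 186.] 2565 [ 0.643  -0.0255] tool 36.5 3.4 [57. 56.] 90
wrist coupon 0.94 [148. 216.] 3021 [ 0.5707 -0.0434] tool 16.0 -68.2 [66. 48.] 23
wrist ring 0.6 [ 53. 213.] 2469 [ 0.5076 -0.0393] tool 17.8 -131.3 [62. 65.] 55
wrist stub_a 0.67 [110. 365.] 1265 [ 0.55   -0.1233] tool -64.6 -85.9 [28. 57.] 90
wrist stub_a 0.58 [54. 13.] 2403 [0.5596 0.0634] tool 122.3 -83.1 [33. 98.] 90
```

Call:
{"op": "arm_command", "data": {
  "plan": [
    [[3,3,2],0,1],
    [[8,0,0],0,1],
    [[11,0,0],0,1],
    [[12,0,0],0,1],
    [[12,0,0],0,1],
    [[12,0,0],0,1],
    [[12,0,0],0,1],
    [[12,0,0],0,1],
    [[12,0,0],0,1],
    [[6,0,0],0,1]
  ]
}}

```text
time_s: 6.38
ee_pos: [0.6488, 0.0393, 0.0942]
ee_rot: [0.719, 0.695, 0.001, 0.001]
wrist_force: [-0.2, -3.8, 6.1]
width: 0.007
grip_force: 3.0
```

```bash
python3 look.py wrist slug,coupon,ring
```

```text
6.38 [0.6488 0.0393 0.0942] x [0.0345 0.9994] f [-0.2058 -3.7742  6.1407] z-axis [ 0.0025 -0.001  -1.    ]
wrist slug 0.92 [225. 245.] 898 [0.6294 0.033 ] tool -7.0 -19.1 [26. 52.] 21
wrist slug 0.53 [ 74. 344.] 699 [ 0.5051 -0.0493] tool -93.5 -140.5 [44. 53.] 24
wrist coupon 0.89 [149. 346.] 324 [ 0.5641 -0.0521] tool -94.3 -81.4 [37. 40.] 22
wrist ring 0.7 [ 74. 345.] 656 [ 0.5051 -0.0504] tool -94.7 -140.5 [42. 52.] 25
```

```bash
python3 -c "
from h import *
w=get_image('wrist');cv2.imwrite('pics/w3.png',w['color']);print(state()['ee_pos'])"
```

```text
[0.64865793 0.04000478 0.09425358]
```

View pics/w3.png

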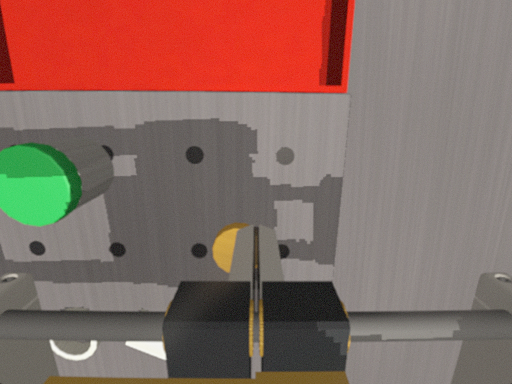

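The slug shows at about (238,248), partly under the fingertips, so the fingers rode up onto it. I'll lift off straight away, back up, and push again lower and slower.

Call:
{"op": "arm_command", "data": {
  "plan": [
    [[0,0,-15],0,1],
    [[0,0,-25],0,1],
    [[-25,0,0],0,1],
    [[-25,0,0],0,1],
    [[-5,0,0],0,1],
    [[0,0,0],0,1],
    [[0,0,0],0,1]
  ]
}}

```text
time_s: 7.22
ee_pos: [0.6456, -0.016, 0.1314]
ee_rot: [0.72, 0.694, -0.0, -0.001]
wrist_force: [-0.2, -0.2, -0.4]
width: 0.008
grip_force: 0.0
```

```bash
python3 look.py wrist slug,coupon,ring
```

```text
7.22 [ 0.6456 -0.016   0.1314] x [0.036  0.9994] f [-0.2338 -0.1957 -0.3614] z-axis [-0.0019  0.0019 -1.    ]
wrist slug 0.87 [241. 160.] 1704 [0.6375 0.0294] tool 45.1 -9.7 [45. 45.] 90
wrist coupon 0.62 [165. 249.] 1721 [ 0.571  -0.0432] tool -29.9 -73.6 [48. 37.] 25
wrist ring 0.83 [ 90. 247.] 1429 [ 0.5077 -0.0395] tool -28.4 -137.0 [47. 49.] 45
```

Call:
{"op": "arm_command", "data": {
  "plan": [
    [[4,-5,8],0,1],
    [[4,-5,14],0,1],
    [[0,0,12],0,1],
    [[0,0,7],0,1],
    [[0,0,4],0,1],
    [[0,0,2],0,1],
    [[0,0,1],0,1],
    [[0,0,0],0,1]
  ]
}}

```text
time_s: 8.08
ee_pos: [0.6368, -0.0093, 0.0847]
ee_rot: [0.72, 0.694, 0.0, 0.0]
wrist_force: [0.9, 0.8, -0.5]
width: 0.004
grip_force: 0.0
```

```bash
python3 look.py wrist slug
```

```text
8.08 [ 0.6368 -0.0093  0.0847] x [0.0366 0.9993] f [ 0.8643  0.8476 -0.492 ] z-axis [ 0.0006  0.     -1.    ]
wrist slug 0.66 [252. 183.] 2711 [0.6376 0.03  ] tool 39.3 -0.7 [58. 57.] 90
```

Call:
{"op": "arm_command", "data": {
  "plan": [
    [[4,0,0],0,1],
    [[6,0,0],0,1],
    [[8,0,0],0,1],
    [[8,0,0],0,1],
    [[8,0,0],0,1],
    [[8,0,0],0,1],
    [[8,0,0],0,1],
    [[8,0,0],0,1],
    [[8,0,0],0,1],
    [[8,0,0],0,1]
  ]
}}

```text
time_s: 9.02
ee_pos: [0.6392, 0.0657, 0.0845]
ee_rot: [0.72, 0.694, 0.0, -0.0]
wrist_force: [0.1, -1.0, 0.7]
width: 0.005
grip_force: 0.4
```

```bash
python3 look.py wrist slug
```

```text
9.02 [0.6392 0.0657 0.0845] x [0.0361 0.9993] f [ 0.0827 -0.953   0.6968] z-axis [-0.      0.0001 -1.    ]
wrist slug 0.78 [252. 200.] 2624 [0.6397 0.0941] tool 28.4 -0.5 [58. 56.] 90
```

Call:
{"op": "arm_command", "data": {
  "plan": [
    [[8,0,0],0,1],
    [[10,0,0],0,1],
    [[10,0,0],0,1],
    [[10,0,0],0,1],
    [[10,0,0],0,1],
    [[10,0,0],0,1],
    [[10,0,0],0,1],
    [[10,0,0],0,1],
    [[6,0,0],0,1],
    [[0,0,0],0,1]
  ]
}}

```text
time_s: 9.95
ee_pos: [0.6421, 0.1505, 0.0844]
ee_rot: [0.719, 0.695, 0.0, -0.0]
wrist_force: [-0.5, 0.6, 0.1]
width: 0.004
grip_force: 0.0
```

```bash
python3 look.py wrist,top slug,coupon,ring a
```

```text
9.95 [0.6421 0.1505 0.0844] x [0.0345 0.9994] f [-0.4586  0.5727  0.1304] z-axis [ 0.      0.0006 -1.    ]
wrist slug 0.88 [254. 170.] 1629 [0.6444 0.198 ] tool 47.6 0.7 [45. 45.] 90
top coupon 0.62 [265. 194.] 160 [ 0.5665 -0.0412] tool -194.2 -68.9 [11. 16.] 32
```

View pics/wrist_a.png

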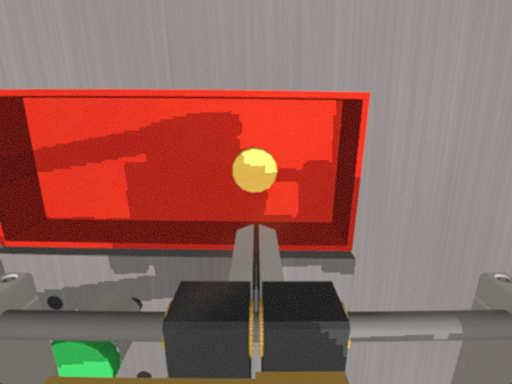

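The slug lies on the red tray's floor at (254,170). Next is the coupon.

Call:
{"op": "arm_command", "data": {
  "plan": [
    [[0,0,-25],0,1],
    [[-20,-4,-25],0,1],
    [[-34,-13,0],0,1],
    [[-36,-13,0],0,1],
    [[-36,-13,0],0,1],
    [[-36,-13,0],0,1],
    [[-36,-13,0],0,1],
    [[-26,-9,0],0,1],
    [[0,0,0],7,1],
    [[0,0,0],7,1]
  ]
}}

```text
time_s: 11.18
ee_pos: [0.5554, -0.0746, 0.1348]
ee_rot: [0.802, 0.597, 0.0, 0.0]
wrist_force: [0.2, 0.5, -0.5]
width: 0.006
grip_force: 0.0
```

Call:
{"op": "arm_command", "data": {
  "plan": [
    [[0,0,0],7,1],
    [[0,0,0],5,1],
    [[0,0,0],0,1],
    [[0,0,0],0,1]
  ]
}}

```text
time_s: 11.52
ee_pos: [0.5561, -0.0726, 0.1346]
ee_rot: [0.857, 0.515, 0.0, 0.0]
wrist_force: [-0.5, 1.3, -0.5]
width: 0.004
grip_force: 0.0
```

```bash
python3 look.py wrist coupon,ring b
```

```text
11.52 [ 0.5561 -0.0726  0.1346] x [0.4691 0.8831] f [-0.5487  1.2811 -0.4623] z-axis [ 0.0002  0.     -1.    ]
wrist coupon 0.81 [252. 178.] 1950 [ 0.57   -0.0443] tool 31.5 -1.0 [38. 51.] 90
wrist ring 0.97 [181. 209.] 1278 [ 0.507  -0.0399] tool 5.8 -58.7 [50. 49.] 27
```

View pics/wrist_b.png

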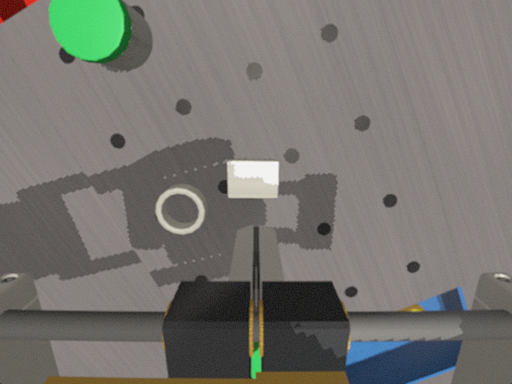

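The coupon sits square ahead of the fingers at (252,178) and the ring is clear at (181,209). I'll go down and push.

Call:
{"op": "arm_command", "data": {
  "plan": [
    [[0,-1,12],0,1],
    [[0,0,16],0,1],
    [[0,0,11],0,1],
    [[0,0,6],0,1],
    [[0,0,3],0,1],
    [[0,0,2],0,1],
    [[0,0,0],0,1],
    [[4,0,0],0,1],
    [[6,0,0],0,1],
    [[6,0,0],0,1]
  ]
}}

```text
time_s: 12.5
ee_pos: [0.5635, -0.0574, 0.0852]
ee_rot: [0.858, 0.514, 0.001, 0.0]
wrist_force: [-0.1, -1.0, 0.2]
width: 0.007
grip_force: 0.3
```

Call:
{"op": "arm_command", "data": {
  "plan": [
    [[8,0,0],0,1],
    [[8,0,0],0,1],
    [[8,0,0],0,1],
    [[8,0,0],0,1],
    [[8,0,0],0,1],
    [[8,0,0],0,1],
    [[6,0,0],0,1],
    [[0,0,0],0,1]
  ]
}}

```text
time_s: 13.17
ee_pos: [0.5888, -0.0086, 0.0844]
ee_rot: [0.857, 0.515, 0.0, -0.0]
wrist_force: [-0.1, -0.3, 0.9]
width: 0.009
grip_force: 0.0
```

```bash
python3 look.py wrist coupon,ring,stub_a
```

```text
13.17 [ 0.5888 -0.0086  0.0844] x [0.4695 0.8829] f [-0.0858 -0.3428  0.8578] z-axis [ 0.0003  0.0008 -1.    ]
wrist coupon 0.61 [252. 203.] 3197 [0.601 0.016] tool 27.5 -0.8 [51. 65.] 90
wrist ring 0.81 [160. 315.] 257 [ 0.5043 -0.0277] tool -56.5 -65.6 [18. 54.] 11
wrist stub_a 0.63 [ 70. 154.] 9673 [0.5452 0.087 ] tool 64.0 -83.4 [ 93. 131.] 89
```

Call:
{"op": "arm_command", "data": {
  "plan": [
    [[5,0,0],-1,1],
    [[7,0,0],-2,1],
    [[7,0,0],-2,1],
    [[7,0,0],-2,1],
    [[7,0,0],-2,1],
    [[7,0,0],-2,1],
    [[7,0,0],-2,1],
    [[7,0,0],-2,1],
    [[6,0,0],-2,1],
    [[0,0,0],0,1]
  ]
}}

```text
time_s: 14.2
ee_pos: [0.6097, 0.0474, 0.0845]
ee_rot: [0.771, 0.637, 0.0, -0.0]
wrist_force: [0.8, -0.5, 0.0]
width: 0.004
grip_force: 0.0
```

```bash
python3 look.py wrist coupon,stub_a
```

```text
14.2 [0.6097 0.0474 0.0845] x [0.1888 0.982 ] f [ 0.8344 -0.4886  0.0132] z-axis [ 0.0001  0.0008 -1.    ]
wrist coupon 0.78 [252. 203.] 3027 [0.6143 0.0737] tool 26.8 -0.4 [49. 64.] 90
wrist stub_a 0.57 [104. 216.] 8070 [0.5453 0.0938] tool 33.4 -72.1 [ 85. 120.] 66
```

Call:
{"op": "arm_command", "data": {
  "plan": [
    [[6,0,0],-2,1],
    [[8,0,0],-2,1],
    [[8,0,0],-2,1],
    [[8,0,0],-2,1],
    [[9,0,0],0,1],
    [[10,0,0],0,1],
    [[10,0,0],0,1],
    [[10,0,0],0,1],
    [[10,0,0],0,1],
    [[10,0,0],0,1]
  ]
}}

```text
time_s: 15.18
ee_pos: [0.6168, 0.1358, 0.0845]
ee_rot: [0.726, 0.688, 0.0, -0.0]
wrist_force: [0.2, 0.5, -0.3]
width: 0.005
grip_force: 0.0
```

Call:
{"op": "arm_command", "data": {
  "plan": [
    [[10,0,0],0,1],
    [[6,0,0],0,1],
    [[0,0,0],0,1],
    [[0,0,0],0,1]
  ]
}}

```text
time_s: 15.52
ee_pos: [0.6176, 0.1507, 0.0844]
ee_rot: [0.726, 0.688, -0.0, 0.0]
wrist_force: [0.0, -0.6, -0.5]
width: 0.008
grip_force: 0.0
```

```bash
python3 look.py wrist coupon,slug c
```

```text
15.52 [0.6176 0.1507 0.0844] x [0.0531 0.9986] f [ 0.0233 -0.5689 -0.5425] z-axis [-0.0001 -0.0003 -1.    ]
wrist coupon 0.81 [253. 208.] 1139 [0.619 0.174] tool 23.3 0.1 [23. 52.] 87
wrist slug 0.82 [283. 168.] 1571 [0.6385 0.1983] tool 48.6 18.3 [44. 43.] 90
wrist slug 0.54 [197. 287.] 17362 [0.5777 0.1187] tool -34.1 -38.2 [136. 366.] 90
```

View pics/wrist_c.png

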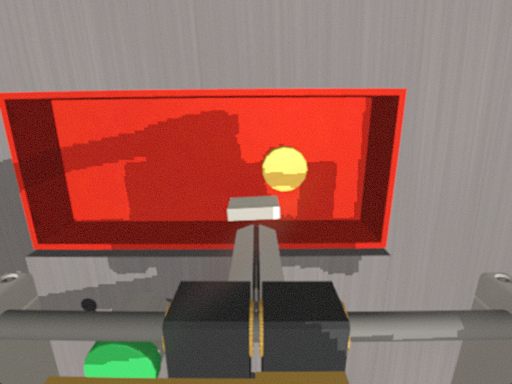

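The coupon is in the tray, leaning near the near wall at (254,208). The slug is at (283,168). Now the ring, lifting well above stub_a first.

Call:
{"op": "arm_command", "data": {
  "plan": [
    [[0,0,-25],0,1],
    [[0,0,-30],0,1],
    [[-15,-9,-25],0,1],
    [[-32,-18,0],0,1],
    [[-34,-20,0],0,1],
    [[-34,-20,0],0,1],
    [[-34,-20,0],0,1],
    [[-34,-20,0],0,1],
    [[-26,-15,0],0,1],
    [[-11,-5,0],0,1]
  ]
}}

```text
time_s: 16.5
ee_pos: [0.4768, -0.0655, 0.1648]
ee_rot: [0.727, 0.686, -0.001, 0.0]
wrist_force: [-0.1, -0.4, -0.3]
width: 0.003
grip_force: 0.0
```

Call:
{"op": "arm_command", "data": {
  "plan": [
    [[0,0,4],7,1],
    [[0,0,5],7,1],
    [[0,0,5],7,1],
    [[0,0,5],7,1],
    [[0,0,5],7,1],
    [[0,0,4],7,1],
    [[0,0,2],5,1],
    [[0,0,0],0,1],
    [[0,0,0],0,1]
  ]
}}

```text
time_s: 17.25
ee_pos: [0.4792, -0.0623, 0.1344]
ee_rot: [0.94, 0.342, 0.0, -0.0]
wrist_force: [0.6, 0.8, -0.7]
width: 0.005
grip_force: 0.0
```

```bash
python3 look.py wrist,top ring,stub_a,coupon d
```

```text
17.25 [ 0.4792 -0.0623  0.1344] x [0.7655 0.6434] f [ 0.6147  0.8065 -0.6595] z-axis [ 0.0001  0.0004 -1.    ]
wrist ring 0.62 [255. 175.] 1204 [ 0.5063 -0.0405] tool 34.7 0.7 [51. 50.] 90
wrist stub_a 0.78 [126.  25.] 4600 [0.5325 0.076 ] tool 129.8 -71.6 [ 59. 100.] 90
wrist stub_a 0.69 [398. 278.] 3989 [ 0.5215 -0.1625] tool -32.1 103.8 [88. 59.] 45
top stub_a 0.81 [213. 205.] 262 [0.5305 0.088 ] tool 136.0 -82.1 [19. 16.] 63
top coupon 0.43 [192. 180.] 75 [0.6036 0.1484] tool 230.8 -81.3 [15.  4.] 90
```

Call:
{"op": "arm_command", "data": {
  "plan": [
    [[0,0,12],0,1],
    [[0,0,16],0,1],
    [[0,0,11],0,1],
    [[0,0,6],0,1],
    [[0,0,3],0,1],
    [[0,0,2],0,1],
    [[0,0,0],0,1],
    [[4,0,0],0,1],
    [[6,0,0],0,1],
    [[8,0,0],0,1]
  ]
}}

```text
time_s: 18.48
ee_pos: [0.4936, -0.0508, 0.0852]
ee_rot: [0.94, 0.341, 0.001, 0.0]
wrist_force: [-0.1, -0.5, 0.5]
width: 0.003
grip_force: 0.2
```

Call:
{"op": "arm_command", "data": {
  "plan": [
    [[8,0,0],0,1],
    [[8,0,0],0,1],
    [[8,0,0],0,1],
    [[8,0,0],0,1],
    [[8,0,0],0,1],
    [[8,0,0],0,1],
    [[8,0,0],0,1],
    [[8,0,0],0,1],
    [[5,0,0],0,1],
    [[0,0,0],0,1]
  ]
}}

```text
time_s: 19.32
ee_pos: [0.5465, -0.0059, 0.0844]
ee_rot: [0.94, 0.342, 0.0, -0.0]
wrist_force: [-0.1, 0.0, -1.2]
width: 0.008
grip_force: 0.0
```

```bash
python3 look.py wrist ring
```

```text
19.32 [ 0.5465 -0.0059  0.0844] x [0.7664 0.6424] f [-0.0554  0.0188 -1.1618] z-axis [ 0.0004  0.0004 -1.    ]
wrist ring 0.86 [250. 198.] 1933 [0.569  0.0157] tool 31.1 -2.1 [64. 64.] 45
```

Call:
{"op": "arm_command", "data": {
  "plan": [
    [[5,-1,0],0,1],
    [[7,0,0],0,1],
    [[8,0,0],0,1],
    [[8,0,0],0,1],
    [[8,0,0],0,1],
    [[8,0,0],0,1],
    [[6,0,0],0,1],
    [[3,0,0],0,1],
    [[0,0,0],0,1],
    [[-10,0,0],0,1]
  ]
}}

```text
time_s: 20.25
ee_pos: [0.5788, 0.0225, 0.0844]
ee_rot: [0.94, 0.342, 0.0, -0.0]
wrist_force: [-0.3, -0.0, -0.1]
width: 0.004
grip_force: 0.0
```

Call:
{"op": "arm_command", "data": {
  "plan": [
    [[-12,0,-10],0,1],
    [[-5,0,-20],0,1],
    [[0,0,-20],-7,1],
    [[0,0,0],-7,1],
    [[0,0,0],-7,1],
    [[0,0,0],-7,1],
    [[0,0,0],-7,1],
    [[0,0,0],-7,1],
    [[0,0,0],-6,1],
    [[0,0,0],0,1]
  ]
}}

```text
time_s: 21.08
ee_pos: [0.5642, 0.0101, 0.1344]
ee_rot: [0.72, 0.694, -0.0, -0.0]
wrist_force: [-0.1, -0.3, -0.8]
width: 0.003
grip_force: 0.0
```

```bash
python3 look.py wrist ring
```

```text
21.08 [0.5642 0.0101 0.1344] x [0.0354 0.9994] f [-0.1137 -0.2561 -0.7734] z-axis [-0.0005 -0.0002 -1.    ]
wrist ring 0.87 [310. 165.] 1137 [0.6091 0.0497] tool 41.2 43.5 [51. 51.] 27
```

Call:
{"op": "arm_command", "data": {
  "plan": [
    [[1,20,0],0,1],
    [[1,20,6],0,1],
    [[0,4,12],0,1],
    [[0,0,14],0,1],
    [[0,0,10],0,1],
    [[0,0,5],0,1],
    [[0,0,2],0,1],
    [[0,0,1],0,1],
    [[0,0,0],0,1],
    [[4,0,0],0,1]
  ]
}}

```text
time_s: 22.02
ee_pos: [0.6096, 0.0147, 0.0854]
ee_rot: [0.72, 0.694, 0.0, 0.001]
wrist_force: [1.0, 0.1, -0.4]
width: 0.004
grip_force: 0.0
```

Call:
{"op": "arm_command", "data": {
  "plan": [
    [[6,0,0],0,1],
    [[8,0,0],0,1],
    [[8,0,0],0,1],
    [[8,0,0],0,1],
    [[8,0,0],0,1],
    [[8,0,0],0,1],
    [[8,0,0],0,1],
    [[8,0,0],0,1],
    [[6,0,0],0,1],
    [[0,0,0],0,1]
  ]
}}

```text
time_s: 22.85
ee_pos: [0.6116, 0.0848, 0.0844]
ee_rot: [0.719, 0.695, 0.0, -0.0]
wrist_force: [0.5, 0.3, -1.0]
width: 0.005
grip_force: 0.0
```

```bash
python3 look.py wrist ring,coupon
```

```text
22.85 [0.6116 0.0848 0.0844] x [0.0348 0.9994] f [ 0.5097  0.2756 -0.9945] z-axis [-0.0001  0.0008 -1.    ]
wrist ring 0.74 [243. 199.] 1845 [0.6067 0.1144] tool 29.5 -6.0 [63. 64.] 37
wrist coupon 0.65 [258. 124.] 904 [0.617 0.159] tool 74.4 2.8 [16. 58.] 87
```

```bash
python3 look.py wrist coupon e
```

```text
23.0 [0.6116 0.0832 0.0844] x [0.0363 0.9993] f [ 0.1211 -0.3085  0.5254] z-axis [-0.0002 -0.     -1.    ]
wrist coupon 0.62 [257. 121.] 908 [0.6171 0.1589] tool 75.8 2.7 [17. 57.] 88
```

View pics/wrist_e.png

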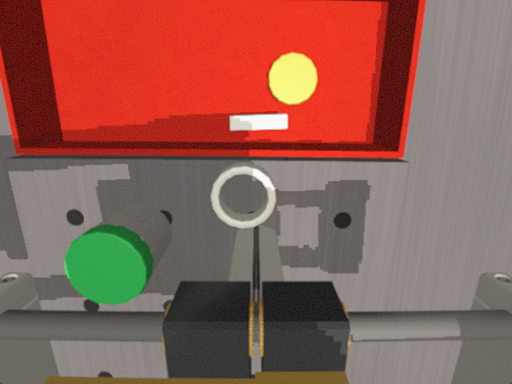

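The coupon stands on its long edge inside the tray at (258,122), below the rim. The ring is at (243,198), about 6 mm off the finger centre, so I'll re-centre and push it over.

Call:
{"op": "arm_command", "data": {
  "plan": [
    [[-4,-6,0],0,1],
    [[0,0,0],0,1],
    [[6,0,0],0,1],
    [[8,0,0],0,1],
    [[8,0,0],0,1],
    [[10,0,0],0,1],
    [[10,0,0],0,1],
    [[10,0,0],0,1],
    [[10,0,0],0,1],
    [[10,0,0],0,1]
  ]
}}

```text
time_s: 23.93
ee_pos: [0.6081, 0.1528, 0.0844]
ee_rot: [0.72, 0.694, 0.0, -0.0]
wrist_force: [-0.4, 0.2, -0.7]
width: 0.0
grip_force: 0.0
```

Call:
{"op": "arm_command", "data": {
  "plan": [
    [[8,0,0],0,1],
    [[5,0,0],0,1],
    [[0,0,0],0,1],
    [[0,0,0],0,1],
    [[-10,0,-20],0,1],
    [[-20,0,-30],0,1],
    [[-20,0,-30],0,1],
    [[-25,0,-20],0,1],
    [[0,0,0],0,1],
    [[0,0,0],0,1]
  ]
}}

```text
time_s: 24.77
ee_pos: [0.6068, 0.0879, 0.1865]
ee_rot: [0.721, 0.693, 0.002, 0.001]
wrist_force: [0.2, 0.1, -1.3]
width: 0.004
grip_force: 0.0
```

```bash
python3 look.py wrist,top ring,coupon,slug,stub_a f
```

```text
24.77 [0.6068 0.0879 0.1865] x [0.0393 0.9992] f [ 0.2365  0.1048 -1.291 ] z-axis [ 0.0039  0.0005 -1.    ]
wrist ring 0.62 [245.  65.] 657 [0.6041 0.2075] tool 119.3 -7.4 [40. 37.] 90
wrist coupon 0.78 [261. 122.] 415 [0.6167 0.1588] tool 71.2 7.1 [11. 38.] 88
wrist coupon 0.72 [224. 219.] 32234 [0.5764 0.0648] tool -24.3 -29.5 [234. 265.] 90
wrist slug 0.96 [285.  92.] 827 [0.6386 0.184 ] tool 97.3 28.0 [34. 29.] 90
wrist stub_a 0.64 [175. 205.] 2534 [0.5404 0.0947] tool 4.1 -66.6 [50. 62.] 45
top ring 0.51 [173. 186.] 97 [0.5882 0.1986] tool 109.8 -23.0 [14. 13.] 90
top slug 0.71 [182. 172.] 133 [0.6268 0.1743] tool 87.1 16.5 [12. 12.] 90
top slug 0.57 [320. 212.] 329 [ 0.5187 -0.1832] tool -274.4 -77.3 [18. 21.] 90
top stub_a 0.87 [320. 212.] 261 [ 0.5125 -0.1759] tool -267.4 -83.8 [16. 18.] 90
```

View pics/wrist_f.png

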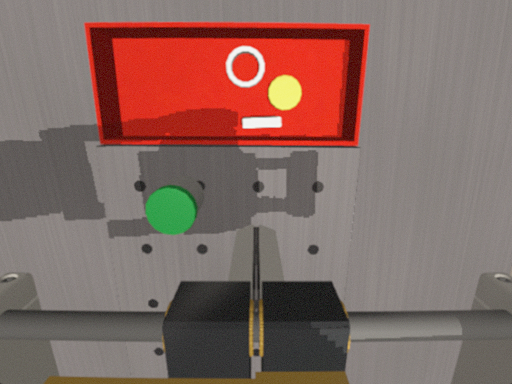

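The ring (245,65), slug (285,92) and coupon (262,123) are all inside the red tray, and stub_a is where it was. I'll move the hand higher and hand in.

Call:
{"op": "arm_command", "data": {
  "plan": [
    [[0,0,-20],0,1],
    [[0,0,-25],0,1],
    [[0,0,-20],0,1],
    [[0,0,-10],0,1],
    [[0,0,0],0,1],
    [[0,0,0],0,1],
    [[0,0,0],0,1],
    [[0,0,0],0,1]
  ]
}}

```text
time_s: 25.93
ee_pos: [0.6052, 0.0893, 0.2572]
ee_rot: [0.72, 0.694, -0.001, -0.001]
wrist_force: [0.8, 0.3, -0.5]
width: 0.006
grip_force: 0.0
```

```bash
python3 -c "
from h import *
w=get_image('wrist')
print([ (n,onz(w,np.array(d['location'])*[512,384],z)[:2].round(3)) for n,z in (('ring',.01),('slug',.01),('coupon',.02),('stub_a',.11)) for d in find_in(w,n)[:1]])
print(close_job())"
```

```text
[('ring', array([0.589, 0.222])), ('slug', array([0.647, 0.188])), ('coupon', array([0.619, 0.157])), ('stub_a', array([0.537, 0.094]))]
the job is handed in; nothing more can be done
None
```

The ring, slug and coupon are in the red tray, stub_a is in place, the hand is clear, and the job was handed in at about 26 s; but on my first push the fingertips rode up onto the slug and pressed on it (about 6 N) before I lifted off and redid it lower, and I did not re-measure stub_b, the bottle or the clamp at the end.

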